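# Release a test bar from a quarter-turn lock of unknown thread hand

## Robot

A 6-joint arm with a two-finger parallel gripper is mounted at the origin on a cart in front of the work surface, level with it; the furniture and walls round the work are solid. World frame = base frame: x ahead of the robot, y to its left, z up, the work surface at z = 0. Lengths are in m, angles in rad, forces in N, time in s.
With the tool pointing down it reaches from about 0.25 to 0.775 m from the base axis. Payload 4 kg.
Tool frame: the origin (TCP) lies midway between the tips of the shut fingers; the grasp point (between the pads) lies 19 mm behind it; z points along the fingers, y is the direction in which the jaws open and shut (so a half turn about z gives the same grasp; the last joint's range is limited). The gripper opens to 94 mm and grips with 3 to 60 N. Pads are 16 mm wide; open, the fingers measure 119 mm over their backs; the gripper's body (75 mm by 177 mm) begins 78 mm behind the grasp point.
Start: joints at [-1.274, 0.087, 1.371, -0, 1.684, -0.103], TCP at [0.214, -0.507, 0.167] pointing down, gripper open.
Joint ranges: [-3.1, 3.1], [-0.76, 2.03], [0.27, 2.55], [-1.08, 4.22], [0.17, 2.65], [-2.57, 2.57]. Speed limits (rad/s): [2.79, 2.79, 3.14, 3.14, 3.14, 3.14].

## Interface

Orientations are given as [roll, pitch, yaw] about the fixed x, y, z axes, in that order (R = Rz(yaw) Ry(pitch) Rx(roll)).
In Python, from bench import robot, cams gives the robot as it stands.
- The arm moves only by the tool step_arm, never from a script. Its argument "plan" is a list that holds one entry, the list of rows, each a list of 5 numbers: the shift along the world's x, y, z in mm, then the turn about the world's z in rad, then the opening in per cent of the stroke, from 0 (shut) to 100 (fully open). In form: [[[tx, ty, tz, turn, fingers], ...]]. A call has 1 to 8 rows; each row is the pose to reach, as a shift and turn from the pose commanded when the call began; what a row does not reach only later rows make up. A row lasts 1/12 s, in which the tool goes at most 41.7 mm and 7.16 degrees, less where a joint would pass 70% of its speed; a pose out of reach is approached as far as the arm can. A call with a gripper value outside its range is refused whole. The fingers move at their own pace and stop on an object; the grip force is fixed at half the most. Time passes only in rows, so rows that repeat a pose let the fingers close. It gives the time, the measured TCP pose, the force and the opening at its end, in the units of the state.
- robot.get_obs(): the state, without advancing time (a new reading comes with each control period).
- cams.snapshot(name): name is "scene" or "side" or "wrist"; returns a dict with "frame" (400x640x3 uint8, red, green, blue), "camera_matrix" (3x3 intrinsics, pixels), "origin" and "attitude" of the camera in the world; the wrist camera has in their place "T_tool_cam" (4x4, takes a point from camera to tool coordinates, whose origin is the TCP and whose axes are the flange's). Camera axes: x right, y down, z forward; pixel columns grow to the right and rows downward; lengths in m; the calibration is good to about 2 mm. A picture is of the moment at which its call begins: read the wrist's pose just before it. There is no depth.
- robot.close_job(): hands the job in, once; it reports no verdict.
The state is a dict: "time": time; "joint_positions": joint angles; "qvel": joint speeds; "joint_torque": joint torques, N m; "tool_pos": TCP position; "ee_rot": TCP orientation; "wrist_force": force on the tool from outside, world axes, zero at the start; "wrist_torque": the same for the moment, N m; "width": finger opening in m.
Only numpy, scipy, OpenCV 4.12 (cv2) and the standard library are available. Lean on these libraries where they do the work, as an engineer would, in place of code of your own. Each camera call takes 0.05 s, during which the arm holds its last target. There are 200 camera calls.

## Task

The metal test bar is locked in its holder by the screw with the black wing handle, and nobody knows whether its thread is left-hand or right-hand. Feel gently, one way and the other, which way it loosens, never forcing the handle, and back it off about a quarter turn; then draw the bar straight out of the holder, without forcing it, and lay it flat in the steel tray. Leave the handle backed off and the other things where they stand.

Things in the scene. Friction and masses are not known exactly. Their poses are not given: they have to be found in the camera images.
- holder: Fixed steel block 70 x 60 mm (86 mm over its feet in y), 38 mm high, with a round collar on top (36 mm wide, top at 52 mm). Origin: centre of the underside, on the vertical screw axis; z up. A channel runs along its x, 34 mm wide, floor 15 mm and ceiling 30 mm above the worktop, open at the -x face (35 mm from the origin), closed at the other; a 34 mm wide apron carries its floor on to x = -65 mm.
- lock_grip (a point): Grip point on the screw axis, 78 mm above the worktop, in the black wing handle: an upright flat bar 46 mm long (this frame's x), 10 mm thick (y), from 61 to 87 mm above the worktop. Turns with the handle, never rises. Under it a 27 mm wide steel flange, top 57 mm above the worktop.
- lock_screw (a joint): Turn of the screw from tight (rad), + counterclockwise from above; 0 at the start. Its thread hand differs between starts: left-hand loosens clockwise (-), right-hand counterclockwise (+); the other way a stop holds it within 0.1 rad. It turns loose at 0.15 N m; its cross key lines up with the bar's slot at 1.57 rad and passes it from 1.2 rad on; the end stop is at 1.75 rad.
- lock_handle (a joint): Twist of the springy handle against the screw (rad), + counterclockwise; 1.5 N m per rad, so it shows the torque: about 0.10 rad while the screw turns loose, more only against a stop. Beyond 0.3 rad (0.45 N m) either way the handle breaks.
- test_bar: Loose aluminium bar 116 x 30 x 12 mm, 55 to 115 g; origin: centre of the underside, x along it. A 12 mm wide slot in its +x end leads to a 22 mm wide opening that holds the screw's 17 x 4 mm cross key. It lies in the channel, -x end 65 mm out of the holder, 2 mm play each side. Grip across the 30 mm, 42 mm from its centre towards -x. Drawn 52 mm along the holder's -x it is out.
- tray: Fixed open steel tray 170 (x) x 110 (y) mm, walls 12 mm high and 3 mm thick, inner floor 3 mm above the worktop. Origin: centre of the underside.
- vial: bystander: sample vial with black screw cap, 30 x 30 x 50 mm; origin: centre of the underside
- weight: bystander: small steel calibration weight with a knob, 21 x 21 x 22 mm; origin: centre of the underside
- beaker: bystander: empty clear beaker, 52 x 58 x 67 mm; origin: centre of the underside
- keys: bystander: folding hex-key set, 22 x 86 x 23 mm; origin: centre of the underside

How it is judged:
On the way, in this order (a step that is already met when the one before it is completed fails the run):
1. the lock screw is backed off by 1.2 rad or more, the way its thread loosens, with the bar still in the holder ((value of joint lock_screw above 1.2 rad or value of joint lock_screw below -1.2 rad) and x of test_bar in the frame of holder above -0.055 m), for 0.2 s.
2. the bar is drawn out of the holder along its channel (x of test_bar in the frame of holder below -0.088 m), for 0.1 s.
At the end, for the whole second after the job is handed in: The lock screw is still backed off (1.1 rad or more from tight), and the test bar lies flat (within 0.08 rad) and at rest on the tray's inner floor, wholly between its walls and right way up ((value of joint lock_screw above 1.1 rad or value of joint lock_screw below -1.1 rad) and x of test_bar in the frame of tray between -0.05 and 0.05 m and y of test_bar in the frame of tray between -0.045 and 0.045 m and z of test_bar in the frame of tray below 0.007 m and angle between test_bar's own z axis and vertical below 0.08 rad and linear speed of test_bar below 0.02 m/s); the robot touches nothing.
It fails at once if the wing handle is twisted more than 0.3 rad (0.45 N m) and breaks (value of joint lock_handle above 0.3 rad or value of joint lock_handle below -0.3 rad).
It fails at once if the bar is forced against the holder with more than 25 N (contact force between test_bar and holder above 25 N).
It fails at once if a bystander (vial, weight, beaker, hex keys) is moved more than 20 mm (distance of any of vial, weight, beaker, keys from where it was at the start of the episode above 0.02 m).
It also fails if it takes over 69 s, if anything falls off the work surface, if the arm or the gripper's body presses on something with over 40 N, if the wrist force passes 120 N, or if a joint passes its speed limit or range.

## Working session

There is one attempt and no reset: what is moved stays moved. The work goes in short steps, Python scripts to look and compute and a tool call to move; the robot and the scene stay as the last step left them, time stands still between calls to the robot, and variables do not carry over. Pictures are saved under pics/ and viewed, about 8 in all and at most 12, crops included, and the job is handed in when it is done.

Besides the shell and the picture viewer there is one more tool, called after "Call:" as name(argument=value, ...) on one line, values as JSON. step_arm: Moves the arm, as the interface text tells. Its arguments: {"type":"object","properties":{"plan":{"type":"array"}},"required":["plan"]}

```bash
mkdir -p pics
cat > h.py <<'E'
import numpy as np, cv2
from bench import robot, cams
from scipy.spatial.transform import Rotation as R
def snap(n, f=None):
    o=robot.get_obs(); s=cams.snapshot(n)
    if f: cv2.imwrite('pics/'+f, s['frame'][:,:,::-1])
    return o,s
def campose(o,s):
    if 'T_tool_cam' in s:
        T=np.array(s['T_tool_cam']); Rt=R.from_euler('xyz',o['ee_rot']).as_matrix()
        return Rt@T[:3,3]+np.array(o['tool_pos']), Rt@T[:3,:3]
    A=np.array(s['attitude'])
    if A.shape!=(3,3): A=R.from_euler('xyz',A).as_matrix()
    return np.array(s['origin']),A
def ray(o,s,uv,z):
    p,A=campose(o,s); uv=np.atleast_2d(uv).astype(float)
    d=(A@np.linalg.inv(s['camera_matrix'])@np.c_[uv,np.ones(len(uv))].T).T
    return p+d*((z-p[2])/d[:,2])[:,None]
E
python3 - <<'E'
from h import *
o,s=snap('scene','s1.png'); o2,t=snap('side','d1.png'); o3,w=snap('wrist','w1.png')
print(s['origin'],s['attitude'],t['origin'],t['attitude'],w['T_tool_cam'],s['camera_matrix'],w['camera_matrix'])
print(o)
E
```

```text
[-0.20350159  0.8536935   1.06220208] [-2.25720394  0.02106188 -2.46745022] [ 0.30077054 -0.92076665  0.90388367] [-2.31503337 -0.01037532 -0.28833417] [[-2.71940638e-04 -9.58023856e-01 -2.86688363e-01  8.42048307e-02]
 [ 9.99999943e-01 -2.03774914e-04 -2.67605540e-04  3.22362960e-04]
 [ 1.97952595e-04 -2.86688420e-01  9.58023857e-01 -2.18179715e-01]
 [ 0.00000000e+00  0.00000000e+00  0.00000000e+00  1.00000000e+00]] [[505.86990361   0.         315.73530793]
 [  0.         505.86990361 208.95543499]
 [  0.           0.           1.        ]] [[304.51143825   0.         319.17307836]
 [  0.         304.51143825 200.13149432]
 [  0.           0.           1.        ]]
{'time': 0.0, 'joint_positions': array([-1.27409178e+00,  8.79345899e-02,  1.37225156e+00, -3.19461121e-05,
        1.68361298e+00, -1.03116874e-01]), 'qvel': array([-0.00068936,  0.00065415,  0.00069276,  0.00055835, -0.00193493,
        0.00168194]), 'joint_torque': array([-6.63292685e-04, -3.40184569e+01, -3.02427685e+01,  7.16391834e-02,
        3.32098443e-02, -1.52164475e-04]), 'tool_pos': array([ 0.21387605, -0.50601283,  0.16541681]), 'ee_rot': array([-3.13939463e+00, -1.95539599e-04,  3.99817639e-01]), 'wrist_force': array([0.26106449, 0.8507074 , 0.53205812]), 'wrist_torque': array([0.07824431, 0.00748904, 0.00428843]), 'width': 0.09376643109303129}
```

View pics/s1.png

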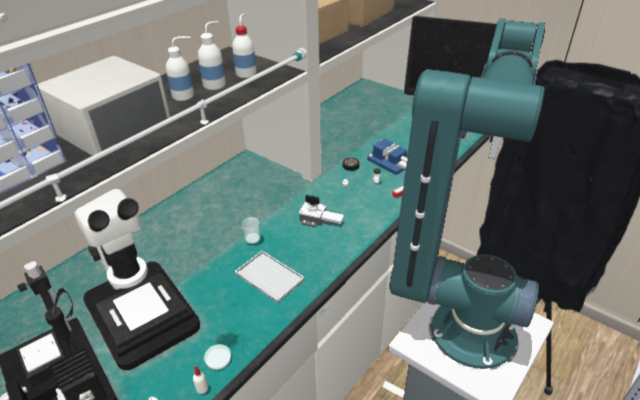

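View pics/d1.png

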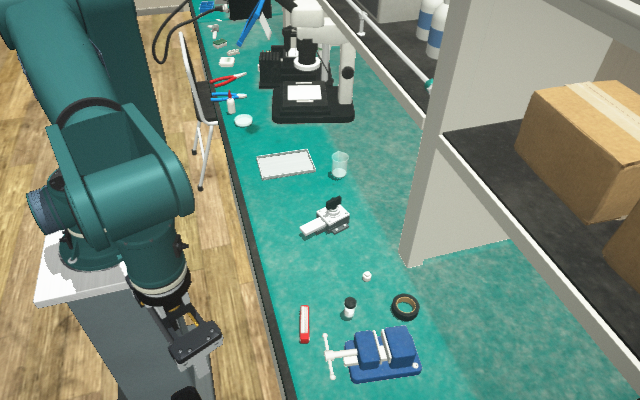

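The scene view shows the holder at about (315,212), bar end at (342,218), tray at (270,275) and beaker at (251,231). In the side view they are at holder (335,215), bar tip (303,232), tray (286,163) and beaker (340,165). The shelf post is to the right of the holder.

Run:
```python
from h import *
o,s=snap('scene'); o,t=snap('side')
print('scene bar tip,handle,tray corners, beaker base',ray(o,s,[[342,218]],.025),ray(o,s,[[312,199]],.08),ray(o,s,[[236,275],[264,253],[303,278],[274,299]],.012),ray(o,s,[[252,242]],0), 'post',ray(o,s,[[314,182],[246,150]],0))
print('side',ray(o,t,[[303,232]],.025),ray(o,t,[[333,202]],.08),ray(o,t,[[257,157],[311,151],[315,171],[262,178]],.012),ray(o,t,[[340,177]],0),'post',ray(o,t,[[402,258],[418,266]],0))
a=t['frame'][120:280,230:430];cv2.imwrite('pics/d2.png',cv2.resize(a[:,:,::-1],None,fx=4,fy=4)[:600])
```

```text
scene bar tip,handle,tray corners, beaker base [[ 0.50959595 -0.13682088  0.025     ]] [[ 0.60130805 -0.10161207  0.08      ]] [[0.60993899 0.23379526 0.012     ]
 [0.607785   0.12005493 0.012     ]
 [0.45150496 0.12672347 0.012     ]
 [0.46462205 0.23336266 0.012     ]] [[0.67976068 0.09876721 0.        ]] post [[ 0.72246028 -0.2594787   0.        ]
 [ 1.06499422 -0.26401152  0.        ]]
side [[ 0.50960888 -0.14354603  0.025     ]] [[ 0.60165541 -0.11048221  0.08      ]] [[0.45757061 0.22141084 0.012     ]
 [0.63293854 0.20485337 0.012     ]
 [0.61641991 0.10365537 0.012     ]
 [0.4520912  0.11568777 0.012     ]] [[0.68681614 0.06859683 0.        ]] post [[ 7.36381550e-01 -2.78705383e-01  1.11022302e-16]
 [ 7.64496986e-01 -3.13720798e-01  0.00000000e+00]]
```

View pics/d2.png

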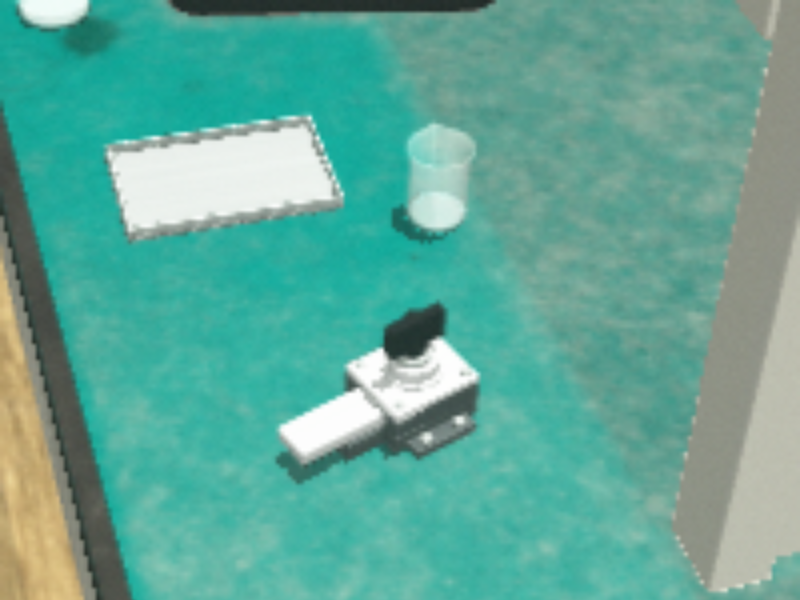

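The holder is near (0.60,-0.106), its axis at about 0.37 rad, with the bar tip towards the robot. The handle runs roughly along the holder's x. Next I'll go above it and look from close.

Call:
step_arm(plan=[[[0,30,60,0,100],[20,60,95,0,100],[40,90,95,0,100],[65,120,95,0,100],[90,150,95,0,100],[115,180,95,0,100],[140,210,95,0,100],[165,240,95,0,100]]])

```text
time: 0.92
tool_pos: [0.3766, -0.2689, 0.2619]
ee_rot: [3.141, -0.0, 0.399]
wrist_force: [1.1, -0.5, -0.3]
width: 0.0938
```

Call:
step_arm(plan=[[[25,25,0,0,100],[50,45,0,0,100],[75,65,0,0,100],[100,85,0,0,100],[125,110,0,0,100],[150,130,0,0,100],[175,150,0,0,100],[175,150,0,0,100]]])

```text
time: 1.58
tool_pos: [0.5537, -0.1167, 0.2598]
ee_rot: [-3.139, -0.0, 0.406]
wrist_force: [-1.0, 0.3, -0.8]
width: 0.0941
```

Run:
```python
from h import *
o,s=snap('wrist','w2.png'); print(o)
```

```text
{'time': 1.5833, 'joint_positions': array([-0.30951653,  0.12571227,  1.14558019,  0.0023207 ,  1.87187025,
        0.85628884]), 'qvel': array([-0.06076652, -0.04348213,  0.0452793 , -0.06410563,  0.03559425,
       -0.05528089]), 'joint_torque': array([  1.10389944, -36.74413562, -31.87762499,   0.27455066,
        -0.16036138,   0.30524679]), 'tool_pos': array([ 0.55369848, -0.11673957,  0.25977016]), 'ee_rot': array([-3.13888932e+00, -2.67460041e-04,  4.05677041e-01]), 'wrist_force': array([-0.99314536,  0.26151022, -0.84426663]), 'wrist_torque': array([-1.49550069e-03,  5.59089168e-02,  8.48970943e-05]), 'width': 0.09412578373154867}
```

View pics/w2.png

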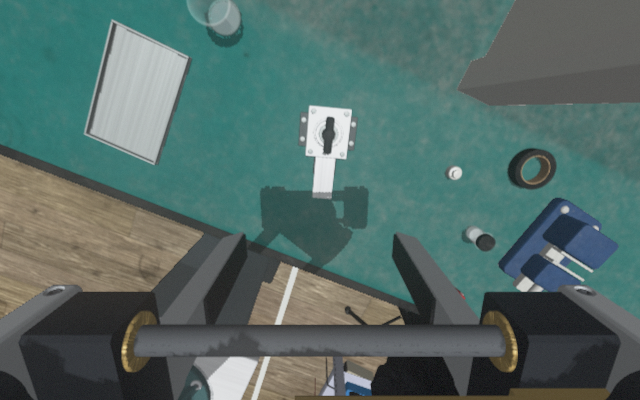

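The wrist view shows the handle at (328,134), nearly upright in the image; holder block at (308–352, 106–160); the bar stub down to row 198; tray at (137,91); weight at (455,173); and post at the upper right.

Run:
```python
from h import *
o,s=snap('wrist'); f=s['frame'].astype(int); g=f.max(2)
def big(m,x0,y0,x1,y1):
    k=np.zeros(g.shape,np.uint8); k[y0:y1,x0:x1]=m[y0:y1,x0:x1]
    n,l,st,c=cv2.connectedComponentsWithStats(k); i=1+np.argmax(st[1:,4]); return (l==i)
def rect(m,z):
    c=max(cv2.findContours(m.astype(np.uint8),0,2)[0],key=cv2.contourArea)[:,0]
    p=ray(o,s,c,z)[:,:2]*1000
    return cv2.minAreaRect(p.astype(np.float32))
print(o['tool_pos'],o['ee_rot'])
m=big(g<60,305,100,360,165); print('handle',m.sum(),rect(m,.087),rect(m,.075))
sat=f.max(2)-f.min(2)
m=big((sat<25)&(g>130),300,164,345,205); print('bar',rect(m,.027),m.sum())
p=ray(o,s,np.argwhere(m)[:,::-1],.027)*1000; ax=np.linalg.eigh(np.cov(p[:,:2].T))[1][:,1]; print('bar axis yaw',np.arctan2(*ax[::-1])%np.pi)
m=big((sat<25)&(g>110),300,98,360,158); print('block',rect(m,.038),m.sum())
m=big((sat<25)&(g>90),75,10,195,170); print('tray',rect(m,.006),m.sum())
```

```text
[ 0.55192191 -0.11868218  0.26011574] [-3.13993845e+00  1.72280616e-03  4.03815978e-01]Traceback (most recent call last):
  File "<stdin>", line 11, in <module>
  File "<stdin>", line 5, in big
    return _wrapfunc(a, 'argmax', axis=axis, out=out, **kwds)
    return bound(*args, **kwds)
ValueError: attempt to get argmax of an empty sequence
```

```bash
cat >> h.py <<'E'
def big(m,x0,y0,x1,y1):
    k=np.zeros(m.shape,np.uint8); k[y0:y1,x0:x1]=m[y0:y1,x0:x1]
    n,l,st,c=cv2.connectedComponentsWithStats(k)
    return (l==1+np.argmax(st[1:,4])) if n>1 else k>0
def rect(o,s,m,z):
    c=max(cv2.findContours(m.astype(np.uint8),0,2)[0],key=cv2.contourArea)[:,0]
    return np.round(np.hstack([*map(np.ravel,cv2.minAreaRect((ray(o,s,c,z)[:,:2]*1000).astype(np.float32)))]),1)
E
python3 - <<'E'
from h import *
o,s=snap('wrist','w3.png'); f=s['frame'].astype(int); g=f.max(2); sat=g-f.min(2)
print(g[110:160:4,318:340:2])
for th in (70,90,110):
  m=big(g<th,305,104,348,165); 
  if m.sum(): print('handle',th,m.sum(),rect(o,s,m,.087))
m=big((sat<25)&(g>130),300,164,345,205); print('bar',m.sum(),rect(o,s,m,.027))
m=big((sat<25)&(g>130),300,98,360,158); print('block',m.sum(),rect(o,s,m,.038))
m=big((sat<25)&(g>90),75,10,195,170); print('tray',m.sum(),rect(o,s,m,.006))
E
```

```text
[[236 236 236 236 236 235 235 236 236 236 236]
 [236 234 234 178  71  75  70 182 236 236 235]
 [228 215 234  92  72  77  77 154 232 228 236]
 [235 219 201  72  77  79  73 192 237 234 231]
 [197 197  92  72  78  82  73 193 208 234 232]
 [215  98  74  81  84  81  80  85 207 216 234]
 [197 163  75  79  79  79  78 152 206 232 232]
 [235 218  90  75  77  71 137 212 236 223 225]
 [207 155  86  76  76  74 184 203 221 236 236]
 [236 228  69  76  75  71 230 236 237 236 236]
 [237 222 142 119 121 209 236 234 235 235 183]
 [231 212 217 194 218 215 223 221 212 216 223]
 [235 232 235 234 236 236 236 232 109 131 130]]
handle 70 5 [611.3 -99.6   0.7   5.4  78.7]
handle 90 285 [ 606.4 -106.    43.2   14.9   27.6]
handle 110 306 [ 606.8 -105.6   44.3   15.1   23.7]
bar 619 [ 535.4 -129.7   48.9   30.8   17.9]
block 2048 [ 605.6 -108.4   76.    75.7   22. ]
tray 9133 [540.4 172.4 115.5 172.5  88.1]
```

Call:
step_arm(plan=[[[25,5,-30,0,100],[53,11,-50,0.0,100],[53,11,-80,0.0,100],[53,11,-110,0.0,100],[53,11,-125,0.0,100],[53,11,-125,0,100],[53,11,-125,0,100]]])

```text
time: 2.32
tool_pos: [0.6025, -0.1107, 0.1363]
ee_rot: [-3.141, 0.001, 0.398]
wrist_force: [-0.8, -0.2, 0.9]
width: 0.0941
```

Run:
```python
from h import *
o,s=snap('wrist','w4.png'); f=s['frame'].astype(int); g=f.max(2); sat=g-f.min(2)
print(o['tool_pos'],o['ee_rot'],ray(o,s,[[319,223]],.087))
```

```text
[ 0.60254868 -0.1106989   0.13632014] [-3.14090607e+00  1.47248083e-03  3.97925844e-01] [[ 0.58567914 -0.11783852  0.087     ]]
```

View pics/w4.png

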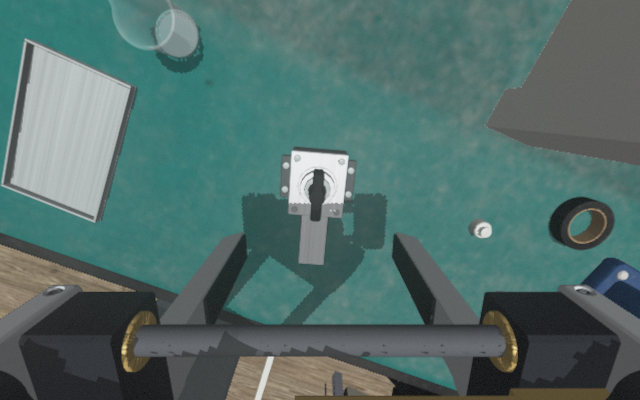

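The handle is at about (317,195), the block at (288–350, 150–215), and the bar runs down to row 264, partly in shadow.

Run:
```python
from h import *
o,s=snap('wrist'); f=s['frame'].astype(int); g=f.max(2); sat=g-f.min(2)
m=big(g<92,300,160,335,226); print('handle',m.sum(),rect(o,s,m,.087))
for r in range(164,226,4):
  c=np.where(m[r])[0]; print(r,c.min() if len(c) else 0,c.max() if len(c) else 0,end='; ')
v,u=np.nonzero(m); e=(v<182)|(v>203)
p=ray(o,s,np.c_[u,v][e],.087)[:,:2]*1000; w,V=np.linalg.eigh(np.cov(p.T)); print('ends mean',p.mean(0),'yaw',np.arctan2(V[1,1],V[0,1]))
m=big((sat<25)&(g>90),300,218,330,270); print('bar',m.sum(),rect(o,s,m,.027))
for r in range(220,268,5):
  c=np.where(m[r])[0]; print(r,c.min() if len(c) else 0,c.max() if len(c) else 0,end='; ')
m=big((sat<25)&(g>150),280,145,360,205); 
c=[]
for r in range(158,200,6):
  q=np.where(m[r])[0]; c.append((r,q.min(),q.max()))
print('block',c, ray(o,s,[[a[1],a[0]] for a in c],.038)[[0,-1],:2],ray(o,s,[[a[2],a[0]] for a in c],.038)[[0,-1],:2])
m=big((sat<25)&(g>90),0,30,145,225); print('tray',m.sum(),rect(o,s,m,.006))
print(o['tool_pos'],o['ee_rot'])
```

```text
handle 597 [ 609.6 -105.5   48.7   14.7   22.8]
164 0 0; 168 0 0; 172 313 322; 176 313 322; 180 313 322; 184 312 321; 188 309 323; 192 308 324; 196 309 323; 200 309 322; 204 311 320; 208 310 320; 212 310 319; 216 310 319; 220 310 318; 224 0 0; ends mean [ 607.36129363 -106.19781616] yaw -2.8180543994680436
bar 1152 [ 540.5 -129.6   60.3   30.1   21.8]
220 300 326; 225 300 326; 230 300 325; 235 300 325; 240 300 324; 245 300 324; 250 300 323; 255 300 323; 260 300 322; 265 318 322; block [(158, np.int64(290), np.int64(347)), (164, np.int64(290), np.int64(346)), (170, np.int64(289), np.int64(352)), (176, np.int64(290), np.int64(345)), (182, np.int64(289), np.int64(344)), (188, np.int64(282), np.int64(343)), (194, np.int64(289), np.int64(350))] [[ 0.62440911 -0.06934813]
 [ 0.58750462 -0.08252299]] [[ 0.64754576 -0.12442271]
 [ 0.61312247 -0.1435296 ]]
tray 14810 [540.2 173.7 116.4 174.7  87.8]
[ 0.60370177 -0.11080171  0.13817242] [ 3.14016513e+00 -1.31976055e-03  3.98173528e-01]
```

Call:
step_arm(plan=[[[0,0,-10,-0.075,100],[0,0,-30,-0.075,60],[0,0,-30,-0.075,60],[0,0,-30,-0.075,60],[0,0,-30,-0.075,60],[0,0,-30,-0.075,60]]])

```text
time: 2.92
tool_pos: [0.6049, -0.11, 0.1089]
ee_rot: [3.14, -0.003, 0.325]
wrist_force: [-0.9, 0.3, -0.0]
width: 0.064
```

Run:
```python
from h import *
P=[];H=[]
for i in range(6):
  o,s=snap('wrist','w5.png' if i==5 else None); P.append([*o['tool_pos'],o['ee_rot'][2]])
P=np.array(P); print(P.mean(0),P.std(0)); o['tool_pos']=P.mean(0)[:3]; o['ee_rot']=[np.pi,0,P.mean(0)[3]]
f=s['frame'].astype(int); g=f.max(2)
m=big(g<92,295,150,345,238); print('handle',m.sum(),rect(o,s,m,.087))
E=[]
for r in range(160,240,4):
  c=np.where(m[r])[0]
  if len(c): print(r,c.min(),c.max(),end='; ')
img=f[110:270,230:410,::-1].astype(np.uint8); cv2.imwrite('pics/w5c.png',cv2.resize(img,None,fx=3.5,fy=3.5))
```

```text
[ 0.60450576 -0.10980705  0.10805285  0.32486671] [2.78650712e-04 1.17987375e-04 5.78777716e-04 2.38407122e-05]
handle 752 [ 609.9 -105.5   49.5   14.8   18.9]
180 312 321; 184 311 321; 188 311 321; 192 311 321; 196 309 324; 200 307 325; 204 308 325; 208 308 324; 212 308 324; 216 311 322; 220 311 321; 224 311 321; 228 311 321; 232 311 321;
```

View pics/w5c.png

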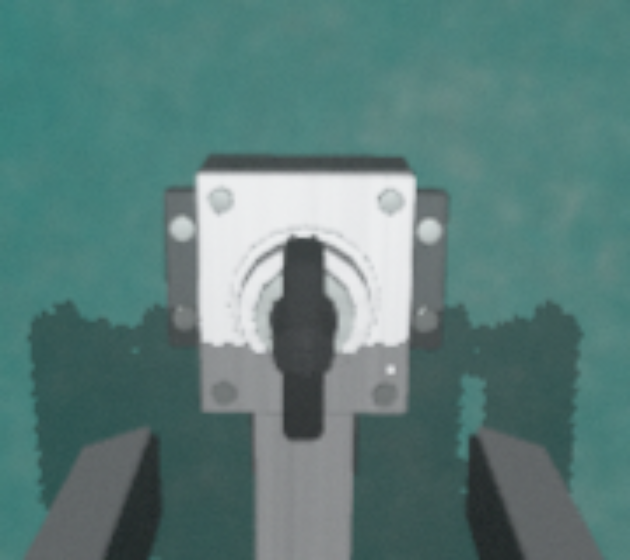

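The handle, block and bar edges are all parallel to the tool axis (yaw 0.325). The handle's near end is at row 235 and its centreline at u≈316, against a finger midline at 319.5.

Run:
```python
from h import *
o,s=snap('wrist'); o['tool_pos']=np.array([.6045,-.1098,.1081]); o['ee_rot']=[np.pi,0,.325]
a=np.array([np.cos(.325),np.sin(.325),0]);b=np.array([np.sin(.325),-np.cos(.325),0])
for uv,z,d in (((316,235.3),.087,23),((316,178.5),.087,-23),((316,178.5),.061,-23)):
  p=ray(o,s,[uv],z)[0]*1000+d*a; print(p,'in tool x,y', (p-o['tool_pos']*1000)@a,(p-o['tool_pos']*1000)@b)
print(ray(o,s,[[319.5,223]],.087)) 
# block corners (crop): front edge y412, back edge y172, x 198..413
L=ray(o,s,[[230+200/3.5,110+412/3.5],[230+409/3.5,110+412/3.5],[230+195/3.5,110+172/3.5],[230+414/3.5,110+172/3.5]],.038)*1000
print(L,L.mean(0))
```

```text
[ 607.91248113 -106.04480662   87.        ] in tool x,y 4.432906463573093 -2.468976531248237
[ 611.11202928 -105.13641945   87.        ] in tool x,y 7.7550165909098565 -2.3081664512527986
[ 605.51499192 -106.72228751   61.        ] in tool x,y 1.9445984703036965 -2.592500641720409
[[ 0.59763972 -0.11264357  0.087     ]]
[[ 564.53495908  -89.15867728   38.        ]
 [ 583.8913825  -146.63978604   38.        ]
 [ 631.00939203  -67.57242438   38.        ]
 [ 649.97496387 -123.90299076   38.        ]] [ 607.35267437 -106.81846962   38.        ]
```

Call:
step_arm(plan=[[[3,3,-10,0,60],[3,3,-25,0,60],[3,3,-44,0,60],[3,3,-44,0,60],[3,3,-44,0,0],[3,3,-44,0,0],[3,3,-44,0,0],[3,3,-44,0,0]]])

```text
time: 3.93
tool_pos: [0.6077, -0.1068, 0.0641]
ee_rot: [3.14, -0.002, 0.325]
wrist_force: [-0.3, -0.2, -0.5]
width: 0.0334
```

Call:
step_arm(plan=[[[0,0,0,0,0],[0,0,0,0,0],[0,0,0,0,0],[0,0,0,0,0]]])

```text
time: 4.27
tool_pos: [0.6069, -0.1066, 0.0628]
ee_rot: [3.141, -0.0, 0.325]
wrist_force: [0.9, 0.3, -0.4]
width: 0.0066
```

Run:
```python
from h import *
o=robot.get_obs(); print(o['tool_pos'],o['ee_rot'],o['wrist_force'],o['wrist_torque'],o['width'])
```

```text
[ 0.60687555 -0.10663305  0.06284541] [ 3.14130300e+00 -2.93244154e-04  3.24751815e-01] [ 0.91150993  0.28459845 -0.39005872] [-0.00448081 -0.01857945  0.00184209] 0.006557185097338429
```

Call:
step_arm(plan=[[[0,0,0,0,0],[0,0,0,0,0],[0,0,0,0,0],[0,0,0,0,0]]])

```text
time: 4.6
tool_pos: [0.6067, -0.1066, 0.0625]
ee_rot: [-3.142, 0.0, 0.325]
wrist_force: [1.0, 0.1, 0.0]
width: 0.0004
```

Run:
```python
from h import *
o,s=snap('wrist','w6.png');print(o['tool_pos'],o['ee_rot'],o['wrist_force'],o['wrist_torque'],o['width'])
```

```text
[ 0.60674071 -0.10655179  0.06252963] [-3.14155003e+00  1.41923258e-04  3.24782074e-01] [1.01075485 0.0812785  0.00143645] [ 0.09645994 -0.00350585 -0.00114028] 0.00036398777387591525
```

View pics/w6.png

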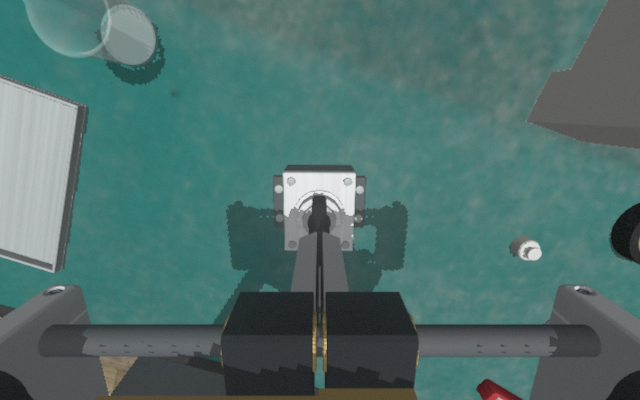

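Fingers shut on air (width 0.4 mm, no force). They appear to be above or behind the handle, so I need to check the tip height from outside.

Run:
```python
from h import *
o,t=snap('side'); o,s=snap('scene'); w=cv2.imread('pics/w6.png')
def proj(s,P):
    p,A=campose(o,s); c=np.array(s['camera_matrix'])@A.T@(np.array(P)-p); return c[:2]/c[2]
T=o['tool_pos']
for n,q in (('side',t),('scene',s)): print(n,'TCP',proj(q,T),'+40mm',proj(q,T+[0,0,.04]),'handle',proj(q,[.607,-.1065,.087]))
a=cv2.resize(t['frame'][150:250,280:380,::-1],None,fx=4,fy=4); b=cv2.resize(s['frame'][150:250,260:360,::-1],None,fx=4,fy=4); 
cv2.imwrite('pics/c7.png',np.hstack([a,b]))
```

```text
side TCP [334.1017665  205.36808553] +40mm [334.71315615 194.43571557] handle [334.54578871 198.70988521]
scene TCP [311.79269177 201.89883445] +40mm [311.45974195 191.88169673] handle [311.51218211 195.80648278]
```

View pics/c7.png

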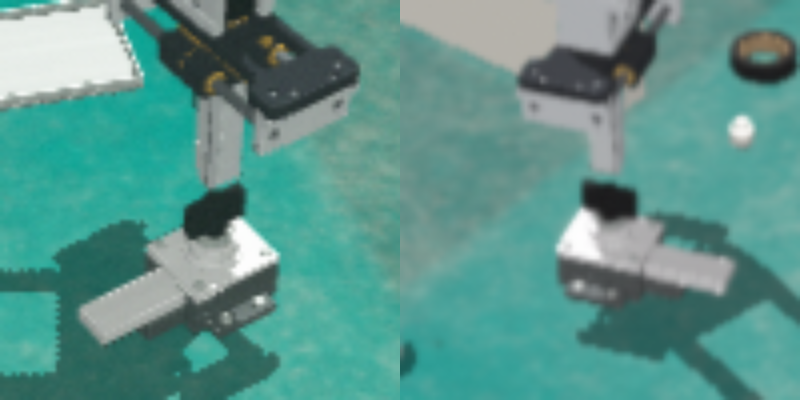

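From both outside views the tips are just above the handle, about 35–40 mm higher than the reported TCP. The wrist image gives the same offset. So I'll take real tip z ≈ tool_pos z + 37 mm, open, and go lower while watching the force.

Call:
step_arm(plan=[[[0,0,8,0,50],[0,0,8,0,50],[0,0,8,0,50],[0,0,8,0,50],[0,0,8,0,50],[0,0,8,0,50],[0,0,-10,0,50],[0,0,-14,0,50]]])

```text
time: 5.42
tool_pos: [0.6055, -0.1063, 0.0464]
ee_rot: [-3.14, 0.003, 0.325]
wrist_force: [-0.9, -0.0, -0.8]
width: 0.0463
```

Call:
step_arm(plan=[[[0,0,-6,0,50],[0,0,-12,0,50],[0,0,-18,0,50],[0,0,-18,0,50]]])

```text
time: 5.75
tool_pos: [0.6058, -0.1063, 0.029]
ee_rot: [-3.14, 0.002, 0.325]
wrist_force: [-0.4, -0.0, -0.8]
width: 0.0473
```

Call:
step_arm(plan=[[[0,0,0,0,0],[0,0,0,0,0],[0,0,0,0,0],[0,0,0,0,0],[0,0,0,0,0],[0,0,0,0,0],[0,0,0,0,0],[0,0,0,0,0]]])

```text
time: 6.42
tool_pos: [0.6068, -0.1062, 0.0309]
ee_rot: [-3.141, -0.0, 0.325]
wrist_force: [-0.5, 0.6, 2.4]
width: 0.0096
```

Run:
```python
from h import *
o,s=snap('wrist','w8.png');print(o['tool_pos'],o['ee_rot'],o['wrist_force'],o['wrist_torque'],o['width'])
```

```text
[ 0.60680612 -0.10620115  0.03093807] [-3.14115261e+00 -3.14688677e-04  3.24937622e-01] [-0.45884041  0.55096102  2.40241601] [ 0.28418091  0.12796352 -0.04621003] 0.009561266212204442
```

The handle is gripped (9.6 mm). Now I'll feel it counterclockwise in small steps.

Call:
step_arm(plan=[[[0,0,0,0.03,0],[0,0,0,0.06,0],[0,0,0,0.06,0],[0,0,0,0.06,0]]])

```text
time: 6.8
tool_pos: [0.6068, -0.1062, 0.0309]
ee_rot: [-3.141, -0.0, 0.384]
wrist_force: [-1.2, 1.9, 1.4]
width: 0.0096
```

```bash
cat > r.py <<'E'
from h import *
o=robot.get_obs();print(o['tool_pos'],o['ee_rot'][2],o['wrist_force'],'Tz',o['wrist_torque'],o['width'],'j6',o['joint_positions'][5])
E
python3 r.py
```

```text
[ 0.60679192 -0.10620558  0.03091346] 0.3840608486032664 [-1.22294592  1.86025474  1.3647119 ] Tz [ 0.4229561   0.20953392 -0.13491279] 0.009603441056757062 j6 0.9210503541614207
```

Call:
step_arm(plan=[[[0,0,0,0.03,0],[0,0,0,0.06,0],[0,0,0,0.06,0],[0,0,0,0.06,0]]])

```text
time: 7.13
tool_pos: [0.6068, -0.1062, 0.0309]
ee_rot: [-3.141, -0.0, 0.444]
wrist_force: [-1.0, 3.2, 3.9]
width: 0.0095
```

```bash
python3 r.py
```

```text
[ 0.60678863 -0.10618313  0.03090152] 0.44360250715950067 [-1.02118145  3.15766892  3.94010961] Tz [ 0.5646565   0.26705934 -0.14266417] 0.009480543628098538 j6 0.8615012946697389
```

Torque levelled off at 0.14 N m, so the screw is turning. That could still be the slack before the stop, so I'll continue gently.

Call:
step_arm(plan=[[[0,0,0,0.03,0],[0,0,0,0.05,0],[0,0,0,0.05,0],[0,0,0,0.05,0]]])

```text
time: 7.47
tool_pos: [0.6068, -0.1062, 0.0309]
ee_rot: [-3.141, -0.0, 0.494]
wrist_force: [-2.2, 2.3, 4.0]
width: 0.0099
```

```bash
python3 r.py
```

```text
[ 0.60679317 -0.10620077  0.0309071 ] 0.49397567489102356 [-2.20147505  2.32492406  4.02502831] Tz [ 0.71967684  0.34178504 -0.17996161] 0.009946837793364824 j6 0.8111056702548786
```

Call:
step_arm(plan=[[[0,0,0,0.03,0],[0,0,0,0.04,0],[0,0,0,0.04,0],[0,0,0,0.04,0]]])

```text
time: 7.8
tool_pos: [0.6068, -0.1062, 0.0309]
ee_rot: [-3.141, -0.0, 0.534]
wrist_force: [-1.6, 4.2, 4.8]
width: 0.0099
```

```bash
python3 r.py
```

```text
[ 0.60681653 -0.10624058  0.03088855] 0.533915900512032 [-1.62096613  4.15111485  4.79346752] Tz [ 0.85189937  0.42092743 -0.21012266] 0.009925881437331285 j6 0.7711142268300367
```

Torque keeps climbing (0.14→0.18→0.21), which looks like the stop. I'll back off and feel the other way.

Call:
step_arm(plan=[[[0,0,0,-0.07,0],[0,0,0,-0.14,0],[0,0,0,-0.21,0],[0,0,0,-0.21,0],[0,0,0,-0.21,0]]])

```text
time: 8.22
tool_pos: [0.6068, -0.1062, 0.0309]
ee_rot: [-3.141, -0.0, 0.325]
wrist_force: [-1.6, 4.1, 5.2]
width: 0.0097
```

```bash
python3 r.py
```

```text
[ 0.60683164 -0.1062464   0.030912  ] 0.3247356010857918 [-1.55159991  4.14472529  5.21001258] Tz [0.73330983 0.44639812 0.04555593] 0.009725330245224746 j6 0.9804859522338456
```

Call:
step_arm(plan=[[[0,0,0,-0.04,0],[0,0,0,-0.08,0],[0,0,0,-0.08,0],[0,0,0,-0.08,0]]])

```text
time: 8.55
tool_pos: [0.6069, -0.1063, 0.0309]
ee_rot: [-3.141, -0.0, 0.245]
wrist_force: [-1.5, 4.0, 4.7]
width: 0.0096
```

```bash
python3 r.py
```

```text
[ 0.60685688 -0.1062833   0.03089521] 0.2450230395246682 [-1.52676452  3.96653925  4.73355299] Tz [0.76413666 0.44295387 0.09658546] 0.009632680593641297 j6 1.0602400423058183
```

Call:
step_arm(plan=[[[0,0,0,-0.04,0],[0,0,0,-0.07,0],[0,0,0,-0.07,0],[0,0,0,-0.07,0]]])

```text
time: 8.88
tool_pos: [0.6068, -0.1063, 0.0309]
ee_rot: [-3.141, -0.0, 0.175]
wrist_force: [-2.1, 4.1, 5.5]
width: 0.01
```

```bash
python3 r.py
```

```text
[ 0.60682833 -0.106288    0.0308708 ] 0.1750982336305531 [-2.10873314  4.07276687  5.47312961] Tz [0.76582607 0.40310713 0.15646891] 0.010027717918959131 j6 1.1301840272357044
```

Call:
step_arm(plan=[[[0,0,0,-0.03,0],[0,0,0,-0.05,0],[0,0,0,-0.05,0],[0,0,0,-0.05,0]]])

```text
time: 9.22
tool_pos: [0.6069, -0.1063, 0.0309]
ee_rot: [-3.142, -0.0, 0.125]
wrist_force: [-2.4, 3.9, 5.5]
width: 0.0097
```

```bash
python3 r.py
```

```text
[ 0.60685117 -0.10630726  0.03088999] 0.12514698701430582 [-2.4418311   3.87890024  5.47895576] Tz [0.84525553 0.4638856  0.10369392] 0.009660723151766871 j6 1.1801324347516151
```

Call:
step_arm(plan=[[[0,0,0,-0.03,0],[0,0,0,-0.05,0],[0,0,0,-0.05,0],[0,0,0,-0.05,0]]])

```text
time: 9.55
tool_pos: [0.6068, -0.1063, 0.0309]
ee_rot: [-3.142, -0.0, 0.075]
wrist_force: [-1.1, 2.9, 5.2]
width: 0.01
```

```bash
python3 r.py
```

```text
[ 0.60684597 -0.1063431   0.03089461] 0.07512524466304837 [-1.10495155  2.88784842  5.18700911] Tz [0.7520717  0.43268722 0.20974674] 0.009967115890304105 j6 1.2301256818290662
```

The torque readings are noisy (about ±0.04), so I'll average some.

```bash
cat > r.py <<'E'
from h import *
T=[];X=[]
for i in range(6):
    cams.snapshot('wrist'); o=robot.get_obs(); T.append(o['wrist_torque'][2]); X.append([*o['tool_pos'],o['ee_rot'][2],o['joint_torque'][5],o['width']])
print('Tz %.3f +- %.3f'%(np.mean(T),np.std(T)/6**.5),np.round(np.mean(X,0),4))
E
python3 r.py
```

```text
Tz 0.156 +- 0.009 [ 0.6068 -0.1063  0.0309  0.0752  0.1475  0.0097]
```

Call:
step_arm(plan=[[[0,0,0,-0.03,0],[0,0,0,-0.06,0],[0,0,0,-0.06,0],[0,0,0,-0.06,0]]])

```text
time: 10.18
tool_pos: [0.6068, -0.1063, 0.0309]
ee_rot: [-3.142, -0.0, 0.015]
wrist_force: [-2.4, 3.3, 5.2]
width: 0.0097
```

```bash
python3 r.py
```

```text
Tz 0.141 +- 0.014 [ 0.6068 -0.1063  0.0309  0.0151  0.1469  0.0098]
```

The torque holds at 0.15 N m while turning clockwise, so the screw loosens clockwise (left-hand thread). I'll back it off, checking torque on the way.

Call:
step_arm(plan=[[[0,0,0,-0.08,0],[0,0,0,-0.16,0],[0,0,0,-0.24,0],[0,0,0,-0.32,0],[0,0,0,-0.4,0],[0,0,0,-0.4,0]]])

```text
time: 10.98
tool_pos: [0.6068, -0.1065, 0.0309]
ee_rot: [3.142, -0.0, -0.388]
wrist_force: [-2.0, 3.1, 4.1]
width: 0.0098
```

```bash
python3 r.py
```

```text
Tz 0.136 +- 0.011 [ 0.6068 -0.1064  0.0309 -0.385   0.1695  0.0098]
```

Call:
step_arm(plan=[[[0,0,0,-0.08,0],[0,0,0,-0.16,0],[0,0,0,-0.24,0],[0,0,0,-0.32,0],[0,0,0,-0.4,0],[0,0,0,-0.48,0],[0,0,0,-0.48,0]]])

```text
time: 11.87
tool_pos: [0.6067, -0.1065, 0.0309]
ee_rot: [3.141, -0.0, -0.868]
wrist_force: [-3.5, 3.0, 5.4]
width: 0.0093
```

```bash
python3 r.py
```

```text
Tz 0.161 +- 0.007 [ 0.6067 -0.1065  0.0309 -0.865   0.17    0.0097]
```

Call:
step_arm(plan=[[[0,0,0,-0.08,0],[0,0,0,-0.16,0],[0,0,0,-0.24,0],[0,0,0,-0.32,0],[0,0,0,-0.34,0],[0,0,0,-0.34,0]]])

```text
time: 12.67
tool_pos: [0.6067, -0.1066, 0.0309]
ee_rot: [3.141, -0.0, -1.206]
wrist_force: [-2.6, 2.8, 5.6]
width: 0.0096
```

```bash
python3 r.py
```

```text
Tz 0.146 +- 0.008 [ 0.6066 -0.1066  0.0309 -1.205   0.1552  0.0097]
```

The screw is backed off about 1.43 rad. I'll relax the spring, release, rise and turn back.

Call:
step_arm(plan=[[[0,0,0,0.05,0],[0,0,0,0.09,0],[0,0,0,0.09,0],[0,0,0,0.09,50],[0,0,0,0.09,50],[0,0,0,0.09,50],[0,0,0,0.09,50],[0,0,0,0.09,50]]])

```text
time: 13.63
tool_pos: [0.6067, -0.107, 0.0301]
ee_rot: [3.141, -0.0, -1.116]
wrist_force: [-0.1, 0.1, -0.1]
width: 0.0396
```

Call:
step_arm(plan=[[[0,0,10,0,50],[0,0,30,0,50],[0,0,60,0,60],[0,0,75,0.12,60],[-10,-3,75,0.24,60],[-20,-7,75,0.36,60],[-30,-10,75,0.48,60],[-40,-13,75,0.6,60]]])

```text
time: 14.3
tool_pos: [0.5667, -0.12, 0.1067]
ee_rot: [3.142, -0.001, -0.509]
wrist_force: [0.3, 0.4, -0.1]
width: 0.0565
```

Call:
step_arm(plan=[[[-10,-3,0,0.12,60],[-20,-7,0,0.24,60],[-30,-10,0,0.36,60],[-40,-14,0,0.48,60],[-40,-14,0,0.6,60],[-40,-14,0,0.72,60],[-40,-14,0,0.84,60],[-40,-14,0,0.84,60]]])

```text
time: 14.97
tool_pos: [0.527, -0.1339, 0.1066]
ee_rot: [3.141, -0.001, 0.326]
wrist_force: [0.1, -0.3, -0.3]
width: 0.0567
```

```bash
python3 r.py
python3 - <<'E'
from h import *
o,s=snap('wrist','w9.png'); f=s['frame'].astype(int); g=f.max(2); sat=g-f.min(2)
print(o['tool_pos'],o['ee_rot'])
p,A=campose(o,s)
c,sn=np.cos(.325),np.sin(.325)
for n,P in dict(hnd=[.607,-.1067,.087],grip=[.5274,-.1335,.027],tip=[.607-.1*c,-.1067-.1*sn,.027]).items():
  q=np.array(s['camera_matrix'])@A.T@(np.array(P)-p); print(n,q[:2]/q[2])
E
```

```text
Tz 0.004 +- 0.009 [ 0.527  -0.1337  0.1061  0.3226 -0.0548  0.0565]
[ 0.52686752 -0.13362085  0.1057332 ] [ 3.14134007e+00 -8.18892445e-05  3.23512193e-01]
hnd [318.75685801 108.57624489]
grip [318.99158046 195.24711617]
tip [319.04105616 210.23901384]
```

View pics/w9.png

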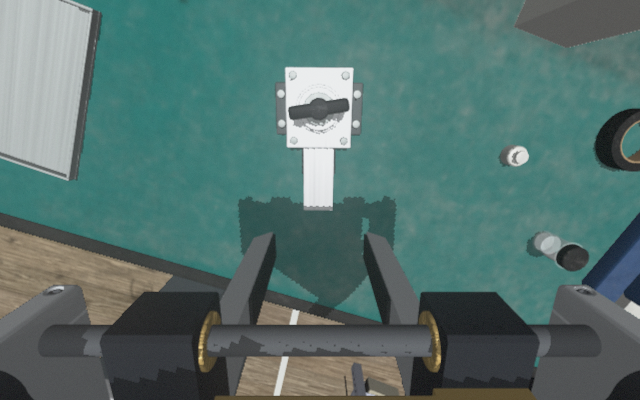

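The handle is now at about 82–83° clockwise, and the bar tip is at row 208 against 210 predicted. I'll descend over the bar's grip point.

Call:
step_arm(plan=[[[0,0,-30,0,60],[0,0,-60,0,60],[0,0,-90,0,60],[0,0,-110,0,60],[0,0,-122,0,60],[0,0,-127,0,60],[0,0,-127,0,60],[0,0,-127,0,60]]])

```text
time: 15.98
tool_pos: [0.5279, -0.134, -0.0202]
ee_rot: [3.14, -0.002, 0.325]
wrist_force: [0.6, -1.2, 0.5]
width: 0.0565
```

Call:
step_arm(plan=[[[0,0,-2,0,60],[0,0,-4,0,60],[0,0,-6,0,60],[0,0,-8,0,60],[0,0,-8,0,60]]])

```text
time: 16.4
tool_pos: [0.5266, -0.1335, -0.0296]
ee_rot: [-3.141, 0.0, 0.325]
wrist_force: [0.2, -0.2, -0.3]
width: 0.0565
```

Call:
step_arm(plan=[[[0,0,0,0,25],[0,0,0,0,25],[0,0,0,0,25],[0,0,0,0,25],[0,0,0,0,25],[0,0,0,0,25],[0,0,0,0,25],[0,0,0,0,25]]])

```text
time: 17.07
tool_pos: [0.5268, -0.1336, -0.0293]
ee_rot: [3.142, 0.0, 0.325]
wrist_force: [-0.6, 0.8, -0.4]
width: 0.0299
```

```bash
python3 r.py
```

```text
Tz -0.013 +- 0.008 [ 0.5268 -0.1336 -0.0293  0.3248  0.0015  0.0297]
```

Call:
step_arm(plan=[[[-2,-0.7,0,0,20],[-4,-1.35,0,0,20],[-6,-2,0,0,20],[-8,-2.7,0,0,20],[-8,-2.7,0,0,20]]])

```text
time: 17.78
tool_pos: [0.5183, -0.1365, -0.0293]
ee_rot: [3.141, 0.0, 0.325]
wrist_force: [-0.9, -0.2, 0.9]
width: 0.0296
```

Call:
step_arm(plan=[[[-2,-0.7,0,0,20],[-4,-1.35,0,0,20],[-6,-2,0,0,20],[-8,-2.7,0,0,20],[-8,-2.7,0,0,20]]])

```text
time: 18.2
tool_pos: [0.5103, -0.1392, -0.0294]
ee_rot: [3.142, 0.001, 0.325]
wrist_force: [-1.0, 0.9, 1.3]
width: 0.0296
```

Call:
step_arm(plan=[[[-2,-0.7,0,0,20],[-4,-1.35,0,0,20],[-6,-2,0,0,20],[-8,-2.7,0,0,20],[-8,-2.7,0,0,20]]])

```text
time: 18.62
tool_pos: [0.5022, -0.1418, -0.0294]
ee_rot: [-3.142, 0.001, 0.325]
wrist_force: [-0.6, 0.2, 1.0]
width: 0.0297
```

It slides freely. I'll draw it all the way clear.

Call:
step_arm(plan=[[[-4,-1.35,0,0,20],[-8,-2.7,0,0,20],[-13,-4.4,0,0,20],[-18,-6.1,0,0,20],[-24,-8.1,0,0,20],[-30,-10.1,0,0,20],[-36,-12.1,0,0,20],[-36,-12.1,0,0,20]]])

```text
time: 19.28
tool_pos: [0.4652, -0.1542, -0.0296]
ee_rot: [-3.141, 0.001, 0.324]
wrist_force: [-0.2, 1.1, 0.6]
width: 0.0298
```

Call:
step_arm(plan=[[[-6,-2,0,0,20],[-12,-4,0,0,20],[-18,-6,0,0,20],[-24,-8,0,0,20],[-24,-8,0,0,20],[-24,-8,15,0,20],[-24,-8,40,0,20],[-24,-8,60,0,20]]])

```text
time: 19.95
tool_pos: [0.4423, -0.1616, 0.0311]
ee_rot: [-3.141, 0.001, 0.325]
wrist_force: [0.6, -0.1, -0.9]
width: 0.0298
```

```bash
python3 r.py
python3 - <<'E'
from h import *
o,s=snap('wrist','w10.png'); f=s['frame'].astype(int); g=f.max(2); sat=g-f.min(2); print(g.shape)
E
```

```text
Tz 0.003 +- 0.016 [ 0.4437 -0.1623  0.0318  0.3248 -0.0018  0.0295]
(400, 640)
```

View pics/w10.png

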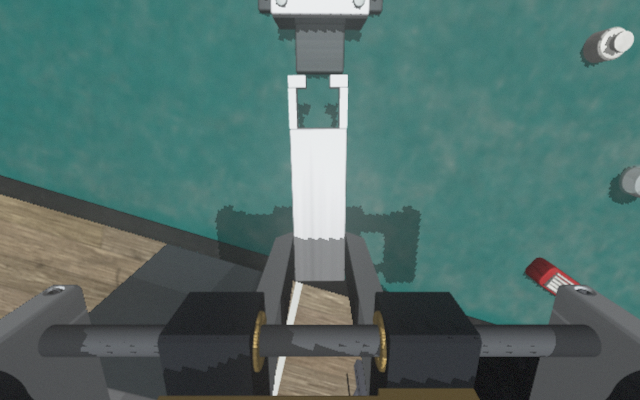

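The bar is out and held straight, with its slot end at row 75 and clear of the apron. Next I'll lift and go to a point where the tray is seen beside the bar.

Call:
step_arm(plan=[[[0,5,30,0,20],[-5,25,60,-0.05,20],[-10,55,90,-0.12,20],[-15,85,115,-0.2,20],[-20,115,130,-0.27,20],[-22,140,130,-0.325,20],[-22,162,130,-0.325,20],[-22,162,130,-0.325,20]]])

```text
time: 20.97
tool_pos: [0.42, 0.0035, 0.1598]
ee_rot: [-3.139, 0.001, 0.005]
wrist_force: [-1.0, 0.3, -1.1]
width: 0.0295
```

```bash
python3 r.py
python3 - <<'E'
from h import *
o,s=snap('wrist','w11.png'); f=s['frame'].astype(int); g=f.max(2); sat=g-f.min(2); print(o['tool_pos'],o['ee_rot'])
# tray: outer rim top z=.012
for th in (80,100,120):
  m=big((sat<28)&(g>th),40,40,280,330); v,u=np.nonzero(m); print(th,m.sum(),u.min(),u.max(),v.min(),v.max(),rect(o,s,m,.012),rect(o,s,m,.003))
E
```

```text
Tz -0.003 +- 0.007 [4.203e-01 0.000e+00 1.595e-01 3.000e-04 2.140e-02 2.950e-02]
[ 0.42057965 -0.00077205  0.15983907] [ 3.14128352e+00  1.54101133e-03 -1.83827845e-03]
80 10722 110 221 40 152 [517.2 170.4 114.1 122.1  88.1] [517.5 174.6 116.9 125.1  88.1]
100 10396 110 218 40 152 [517.3 172.4 110.1 122.1  88.1] [517.6 176.7 112.8 125.1  88.1]
120 10325 110 218 40 152 [517.3 172.5 109.9 122.1  88.1] [517.6 176.8 112.6 125.1  88.1]
```

The tray centre is (0.541, 0.172), yaw -0.033, in agreement with the earlier view. I'll move over it and lower.

Call:
step_arm(plan=[[[10,22,0,-0.01,20],[20,45,0,-0.033,20],[30,70,0,-0.033,20],[42,95,0,-0.033,20],[54,120,0,-0.033,20],[66,147,0,-0.033,20],[79,173.5,0,-0.033,20],[79,173.5,0,-0.033,20]]])

```text
time: 21.98
tool_pos: [0.5013, 0.1769, 0.1594]
ee_rot: [-3.14, 0.001, -0.03]
wrist_force: [0.0, -0.2, -0.5]
width: 0.0293
```

Call:
step_arm(plan=[[[0,0,-30,0,20],[0,0,-65,0,20],[0,0,-100,0,20],[0,0,-130,0,20],[0,0,-155,0,20],[0,0,-170,0,20],[0,0,-180,0,20],[0,0,-180,0,20]]])

```text
time: 22.65
tool_pos: [0.4977, 0.1722, -0.0221]
ee_rot: [3.14, 0.005, -0.035]
wrist_force: [-0.0, -1.3, -1.6]
width: 0.0299
```

```bash
python3 r.py
```

```text
Tz -0.013 +- 0.008 [ 0.5008  0.1735 -0.0183 -0.0338 -0.0014  0.0296]
```

Call:
step_arm(plan=[[[0,0,-4,0,20],[0,0,-8,0,20],[0,0,-12,0,20],[0,0,-12,0,20],[0,0,-12,0,20]]])

```text
time: 23.37
tool_pos: [0.4992, 0.1736, -0.032]
ee_rot: [3.141, 0.001, -0.033]
wrist_force: [0.9, 0.3, -0.8]
width: 0.0301
```

Call:
step_arm(plan=[[[0,0,-1,0,20],[0,0,-2,0,20],[0,0,-2,0,20],[0,0,-2,0,20]]])

```text
time: 23.7
tool_pos: [0.4998, 0.1737, -0.0334]
ee_rot: [3.142, 0.0, -0.033]
wrist_force: [0.3, 0.9, -1.5]
width: 0.0299
```

Call:
step_arm(plan=[[[0,0,-1,0,20],[0,0,-2,0,20],[0,0,-2,0,20],[0,0,-2,0,20]]])

```text
time: 24.03
tool_pos: [0.4997, 0.1737, -0.0354]
ee_rot: [3.141, 0.0, -0.033]
wrist_force: [0.0, 0.1, -0.8]
width: 0.0299
```

Still no contact. I'll go on by millimetres.

Call:
step_arm(plan=[[[0,0,-1,0,20],[0,0,-2,0,20],[0,0,-2,0,20],[0,0,-2,0,20]]])

```text
time: 24.37
tool_pos: [0.4999, 0.1737, -0.0357]
ee_rot: [3.141, -0.0, -0.033]
wrist_force: [-3.6, -0.8, 7.7]
width: 0.0297
```

Call:
step_arm(plan=[[[0,0,-1,0,20],[0,0,-1,0,20],[0,0,-1,0,20]]])

```text
time: 24.62
tool_pos: [0.5, 0.1737, -0.0357]
ee_rot: [3.141, -0.0, -0.033]
wrist_force: [-5.9, -1.5, 12.2]
width: 0.0295
```

Run:
```python
from h import *
F=[]
for i in range(5):
  cams.snapshot('side'); o=robot.get_obs(); F.append([*o['wrist_force'],*o['tool_pos']])
print(np.round(np.mean(F,0),4))
```

```text
[-5.8395 -1.2228 11.6542  0.5     0.1737 -0.0357]
```

The tips touch the floor at tool z −0.0357, which puts the bar's underside about 5 mm above it. I'll take off the pressure and release.

Call:
step_arm(plan=[[[0,0,2.5,0,20],[0,0,2.5,0,20],[0,0,2.5,0,60],[0,0,2.5,0,60],[0,0,2.5,0,60],[0,0,2.5,0,60],[0,0,2.5,0,60],[0,0,2.5,0,60]]])

```text
time: 25.53
tool_pos: [0.5002, 0.174, -0.0356]
ee_rot: [-3.141, -0.001, -0.033]
wrist_force: [-0.7, 2.2, 3.2]
width: 0.0562
```

Call:
step_arm(plan=[[[0,0,20,0,60],[0,0,50,0,60],[-10,0,85,0,60],[-40,0,120,0,60],[-70,0,150,0,60],[-90,0,160,0,60],[-90,0,160,0,60],[-90,0,160,0,60]]])

```text
time: 26.2
tool_pos: [0.4098, 0.1734, 0.1248]
ee_rot: [3.141, -0.002, -0.033]
wrist_force: [0.2, -0.8, 0.0]
width: 0.0561
```

```bash
python3 r.py
python3 - <<'E'
from h import *
o,s=snap('wrist'); o2,t=snap('side')
a=s['frame'][:300,150:500,::-1]; b=cv2.resize(t['frame'][120:260,240:380,::-1],(300,300))
cv2.imwrite('pics/f12.png',np.hstack([a,b])); print(o['tool_pos'])
E
```

```text
Tz 0.009 +- 0.012 [ 4.095e-01  1.732e-01  1.225e-01 -3.360e-02 -3.000e-04  5.660e-02]
[0.40960849 0.17328227 0.12241581]
```

View pics/f12.png

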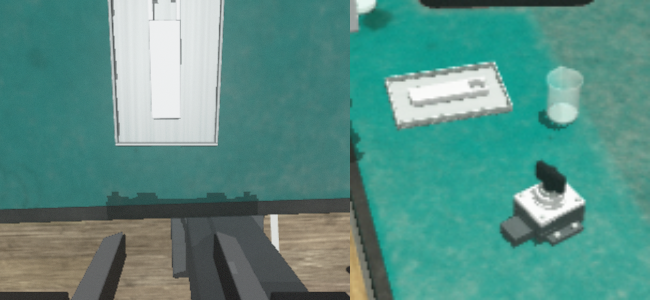

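The bar lies flat, centred and parallel in the tray: its near end is at crop row 118 and the wall at row 143, with similar gaps on both sides. The handle is still crosswise and the beaker hasn't moved.

```bash
python3 -c "
from bench import robot
o=robot.get_obs();print(o['time'],o['wrist_force'],robot.close_job())"
```

```text
the job is handed in; nothing more can be done
26.6 [-1.19626753  0.92717669  0.87566601] None
```

The bar is out of the holder and lying in the tray, and the job was handed in at 26.6 s; no verdict was reported.

- **Thread:** it is left-hand. Counterclockwise, the torque kept climbing, to 0.21 N m, so I stopped. Clockwise, it held at about 0.15 N m. Single torque readings were noisy (about ±0.04), so I averaged them before deciding.
- **Handle:** I backed the screw off about 1.43 rad. A later wrist image put the handle at about 82° (1.44 rad) clockwise.
- **Bar:** it slid straight out with wrist forces of only 1–2 N. I released it about 5 mm above the tray floor because the fingertips reached the floor first. I pressed on the floor with about 12 N at that point.
- **Last checks:** the final pictures show the bar flat, centred and parallel in the tray, the handle still backed off and the beaker unmoved. The arm was clear. The vial, weight and keys were not in the final pictures, but the arm only passed well above them and never touched them.
- **What disagreed:** the fingertips sit about 38 mm behind (above, with the tool pointing down) the reported TCP, so my first attempt to grip the handle closed on air above it. I corrected for this using the camera views, and the contact with the tray floor later confirmed it.

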